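Fetch the parts basket out of the deep rinse tank with the hook rod

TASK

Take the hook rod from its fork stand, hook the small wire basket hanging down inside the tall narrow tank by its bail, lift it out and set it down gently, upright, in the middle of the shallow square tray. Then hang the hook rod back in its stand. The basket is wet with chemicals: never touch it with the gripper, do not tip it over, and leave the other things on the bench where they are.

Things in the scene. Friction and masses are not known exactly. Their poses are not given: they have to be found in the camera images.
- tank: fixed open-topped steel tank, outside 124 (x) x 70 (y) mm, 140 high, inside 116 x 62; origin at the centre of its underside, z up. Along each long wall runs a ledge, 9 mm wide, its top 41 mm above the underside. A bar handle stands out 10 mm from each end wall at height 105.
- basket: loose wire basket of green glass bits, 0.14 kg, 40 (x) x 36 (y) x 28 mm, solid up to 30 mm high; origin at the centre of its underside, z up. Lugs on its y sides (reach y = +/-28, 26 mm up) hang on the tank's ledges, its underside 15 mm above the tank's, up to 10 mm off the tank's middle along x. A rigid bail of 5 mm bar arches over it in its y-z plane, legs at y = +/-17.
- bail (a point): middle of the bail's top bar (centre of the 5 mm bar), 66 mm above the basket's underside; axes as the basket's. The bar runs along y, straight from y = -8 to +8. Free height between bar and basket: 33 mm.
- hook_rod: loose hook tool, 0.10 kg, hanging upright in its stand. Origin on the rod's axis at the underside of its round collar (24 mm across, 4 high); z up. Above the collar a wooden grip, 24 (x) x 16 (y) mm, from z = 4 to 62: hold it across the 16 mm (along y). Below, a 6 mm round rod, straight to z = -90, ends in a hook bent to the tool's own -x.
- cradle (a point): centre of a 5 mm bar lying in the hook of the hook rod, at x = -12, z = -92.5 mm from the rod's origin; axes as the rod's. Hook of 6 mm wire: floor (wire centre) at z = -98 from x = -8 to -16, tip wire at x = -24, tip top at z = -83; lowest point z = -101, outermost x = -27 (all from the rod's origin).
- stand: fixed fork stand: base plate 120 x 90 x 8 mm, post at x = +50, fork on top (140 high, 40 wide, arms from x = -24 to +36) with a 12 mm slot open to -x; origin on the underside below the seat, z up. Stops 6 mm high stand on the arms at x = -24..-19 and +19..+24: lift the rod 10 mm or more and slide it out 40 mm or more to -x; hang it back the opposite way.
- seat (a point): where the hook rod's origin lies when hung: middle of the slot, on the fork's top face, 140 mm above the bench; axes as the stand's. The rod starts here, its axes about parallel to the stand's.
- tray: fixed shallow square aluminium tray, 130 x 130 mm, walls 14 high and 4 thick, inner floor 4 mm above its underside; origin at the centre of its underside. It and the stand may change sides, left and right of the tank.
- dropper: bystander: bottle with red pointed cap, 29 mm across, 90 high, behind the tank; origin under its centre
- came_stub: bystander: lead strip 6 x 85 x 6 mm lying behind the tray; origin under its centre
- spool: bystander: solder reel about 55 mm across, 43 high, at the left; origin under its centre
- block: bystander: wooden block 38 x 85 x 24 mm at the left; origin under its centre

How it is judged:
On the way, in this order (a step that is already met when the one before it is completed fails the run):
1. the basket hangs on the hook rod, lifted clear of the tank (z of basket in the frame of tank above 0.141 m and contact force between hook_rod and basket above 0.3 N), for 0.1 s.
2. the basket stands in the tray, off the hook (horizontal distance between basket and tray below 0.042 m and z of basket in the frame of tray below 0.01 m and angle between basket's own z axis and vertical below 0.12 rad and contact force between hook_rod and basket below 0.05 N and linear speed of basket below 0.05 m/s), for 0.2 s.
At the end, for the whole second after the job is handed in: The basket stands at rest on the tray floor, centre within 42 mm of the tray centre, under 0.12 rad from upright (underside under 10 mm above the tray underside); the hook rod hangs at rest in the stand, within 10 mm sideways and -6 to +5 mm in height of the seat, under 0.12 rad from upright (horizontal distance between basket and tray below 0.042 m and z of basket in the frame of tray below 0.01 m and angle between each of basket, hook_rod's own z axis and vertical below 0.12 rad and horizontal distance between hook_rod and seat below 0.01 m and z of hook_rod in the frame of seat between -0.006 and 0.005 m and linear speed of each of basket, hook_rod below 0.03 m/s); the robot touches nothing.
It fails at once if the robot itself touches the basket (contact force between any of the fingers, the arm and basket above 0.3 N).
It fails at once if the basket tips by more than 0.7 rad (angle between basket's own z axis and vertical above 0.7 rad).
It fails at once if the basket is dropped or thrown into the tray (faster than 0.45 m/s less than 60 mm above it) (horizontal distance between basket and tray below 0.09 m and z of basket in the frame of tray below 0.06 m and linear speed of basket above 0.45 m/s).
It fails at once if a bystander is moved by more than 30 mm (distance of any of dropper, came_stub, spool, block from where it was at the start of the episode above 0.03 m).
It also fails if it takes over 67 s, if anything falls off the work surface, if the arm or the gripper's body presses on something with over 40 N, if the wrist force passes 120 N, or if a joint passes its speed limit or range.

ROBOT

A 6-joint arm with a two-finger parallel gripper is mounted at the origin on a cart in front of the work surface, level with it; the furniture and walls round the work are solid. World frame = base frame: x ahead of the robot, y to its left, z up, the work surface at z = 0. Lengths are in m, angles in rad, forces in N, time in s.
With the tool pointing down it reaches from about 0.275 to 0.85 m from the base axis. Payload 5.2 kg.
Tool frame: the origin (TCP) lies between the finger pads; the fingertips stand 25 mm ahead of it and the grasp point (between the pads) lies 6 mm ahead of it; z points along the fingers, y is the line along which they close (so a half turn about z gives the same grasp; the last joint's range is limited). The gripper opens to 85 mm and grips with 20 to 120 N. Pads are 22 mm wide; open, the fingers measure 114 mm over their backs; the gripper's body (76 mm by 85 mm) begins 54 mm behind the grasp point. The pads swing forward as they close: fully open they stand 13 mm farther back than shut.
Start: joints at [0.948, 0.259, 1.535, -0, 1.348, -0.203], TCP at [0.224, 0.502, 0.256] pointing down, gripper open.
Joint ranges: [-3.14, 3.14], [-0.91, 2.08], [0.19, 2.58], [-1.22, 4.36], [0.22, 2.71], [-3.12, 3.12]. Speed limits (rad/s): [2.57, 2.57, 3.14, 3.14, 3.14, 3.14].

INTERFACE

Orientations are given as a 3x3 rotation matrix whose columns are the frame's x, y, z axes.
In Python, from station import read_state, read_camera, close_job gives the robot as it stands.
- The arm moves only by the tool move_arm, never from a script. Its arguments are lists of equal length, an entry for each row: "dr": the turn, a rotation vector about the tool's x, y, z normalised to -1 to 1, where 1 is 0.08 rad, a list of three; "offset": the shift along the tool's x, y, z normalised to -1 to 1, where 1 is 2 cm, a list of three; "jaw": the finger opening in mm, from 0 to 85.4. In form: {"dr": [[rx, ry, rz], ...], "offset": [[dx, dy, dz], ...], "jaw": [jaw, ...]}. A call has 1 to 20 rows; each row shifts and turns the commanded pose from where the row before left it, along the tool's axes as they then stand; what a row does not reach is not made up. A row lasts 1/12 s, in which the tool goes at most 41.7 mm and 7.16 degrees, less where a joint would pass 70% of its speed; a pose out of reach is approached as far as the arm can. A call with a number of a shift or a turn outside -1 to 1 is refused whole. A call with a gripper value outside its range is refused whole. The fingers move at their own pace and stop on an object; "squeeze" is the grip in N (left out, the last holds). Time passes only in rows, so rows that do not move let the fingers close. It gives the time, the measured TCP pose, the force, the opening and the grip force at its end, in the units of the state.
- read_state(): the state, without advancing time (a new reading comes with each control period).
- read_camera(name): name is "side" or "top"; returns a dict with "image" (384x512x3 uint8, blue, green, red), "fovy" (degrees; the focal length in pixels is half the picture's height over the tangent of half this angle, whatever the lens; pixels are square), "cx", "cy" (the principal point, pixels), "extrinsics" (4x4, takes a point from camera to world coordinates). Camera axes: x right, y up, looking along -z (the intrinsics and any distortion apply to the point x, -y, -z); pixel columns grow to the right and rows downward; lengths in m; the calibration is good to about 2 mm. A picture is of the moment at which its call begins. There is no depth.
- close_job(): hands the job in; it is judged then, once.
The state is a dict: "clock": time; "joints": joint angles; "dq": joint speeds; "joint_torque": joint torques, N m; "tcp_pos": TCP position; "eef_rot": TCP orientation; "wrist_force": force on the tool from outside, world axes, zero at the start; "ft_torque": the same for the moment, N m; "width": opening from 0.0 (shut) to 1.0 (fully open); "gripper_force": force on a finger pad.
Only numpy, scipy, OpenCV 4.12 (cv2) and the standard library are available. Lean on these libraries where they do the work, as an engineer would, in place of code of your own. Each camera call takes 0.05 s, during which the arm holds its last target. There are 200 camera calls.

## Working session

There is one attempt and no reset: what is moved stays moved. The work goes in short steps, Python scripts to look and compute and a tool call to move; the robot and the scene stay as the last step left them, time stands still between calls to the robot, and variables do not carry over. Pictures are saved under pics/ and viewed, at most 10 in all, crops included, and the job is handed in when it is done.

Besides the shell and the picture viewer there is one more tool, called after "Call:" as a command line: name --argument value ..., lists and objects as JSON in quotes. move_arm: Moves the arm, as the interface text tells. Scaled input: -1 to 1 covers 2 cm each way for a shift and 0.08 rad each way for a turn. Its arguments: {"type":"object","properties":{"dr":{"type":"array"},"offset":{"type":"array"},"jaw":{"type":"array"},"squeeze":{"type":"number"}},"required":["dr","offset","jaw"]}

```bash
ls; mkdir -p pics
python3 - <<'E'
from station import *
import cv2
s=read_state();print(s)
for n in("side","top"):
    c=read_camera(n);cv2.imwrite(f"pics/{n}0.png",c["image"]);print(n,c["fovy"],c["cx"],c["cy"],c["extrinsics"],c.keys())
E
```

```text
pics
{'clock': 0.0, 'joints': array([ 9.48183933e-01,  2.59398203e-01,  1.53608394e+00,  3.29220973e-05,
        1.34797647e+00, -2.02812560e-01]), 'dq': array([-0.00014471, -0.00049057,  0.00012243, -0.00074929,  0.00151261,
        0.00010474]), 'joint_torque': array([-2.19058245e-03, -4.46036911e+01, -2.90566832e+01, -6.81311485e-04,
        1.20113153e-02,  4.06852928e-05]), 'tcp_pos': array([0.22386234, 0.50186435, 0.25544458]), 'eef_rot': array([[-9.13167337e-01,  4.07583332e-01, -1.11423473e-03],
       [ 4.07584651e-01,  9.13166201e-01, -1.49710206e-03],
       [ 4.07287652e-04, -1.82124968e-03, -9.99998259e-01]]), 'wrist_force': array([-0.17568294, -0.12735458,  0.28312282]), 'ft_torque': array([-0.02074399,  0.0252175 ,  0.03444171]), 'gripper_force': 0.0, 'width': 0.9974211468865529}
side 44.76238312652583 250.24346419197948 192.7022698139502 [[-0.98140595  0.07197492 -0.17793812  0.32553795]
 [-0.19193891 -0.3745104   0.90713914  1.2889041 ]
 [-0.00134841  0.924425    0.38136152  0.62293055]
 [ 0.          0.          0.          1.        ]] dict_keys(['image', 'fovy', 'cx', 'cy', 'extrinsics'])
top 44.43725385536963 258.42427304804886 191.4599594437962 [[-0.02350512  0.99750915 -0.06650566  0.48514015]
 [-0.99964943 -0.02426227 -0.01059992  0.06825825]
 [-0.0121871   0.06623319  0.99772974  1.69270913]
 [ 0.          0.          0.          1.        ]] dict_keys(['image', 'fovy', 'cx', 'cy', 'extrinsics'])
```

View pics/side0.png

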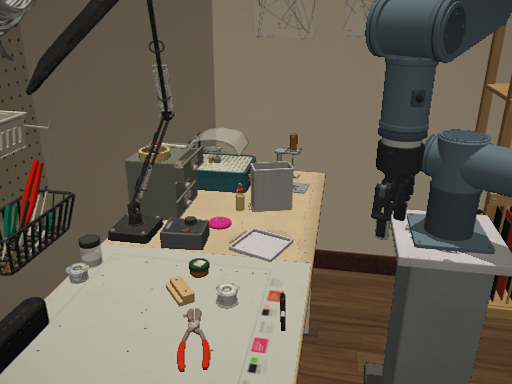

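View pics/top0.png

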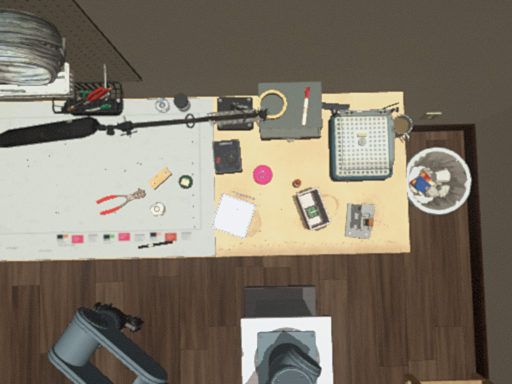

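The side view shows the tank at about (272,187), the tray at (261,244), and the stand with its wooden grip at (294,141). The top view has the tray at (235,215), the tank at (312,210) and the stand at (361,220). I'll zoom in on those.

Run:
```python
import cv2
a=cv2.imread("pics/top0.png")[175:250,205:395];b=cv2.imread("pics/side0.png")[125:270,220:330]
cv2.imwrite("pics/topz.png",cv2.resize(a,None,fx=4.2,fy=4.2,interpolation=cv2.INTER_CUBIC))
cv2.imwrite("pics/sidez.png",cv2.resize(b,None,fx=4,fy=4,interpolation=cv2.INTER_CUBIC))
```

```text
(no output)
```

View pics/topz.png

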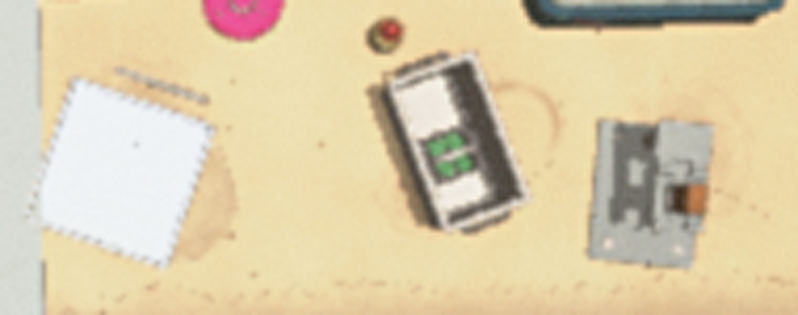

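View pics/sidez.png

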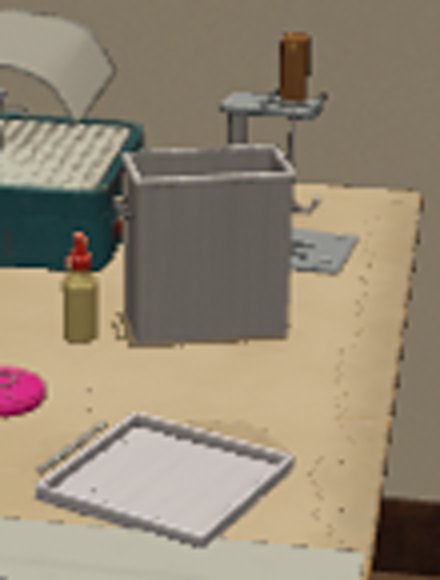

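The top zoom shows the tray centre at about (125,172), the tank rim centre at (455,142), the basket's green at (450,152) with its bail bar across it, and the stand's base plate with the grip at (688,197). The side zoom shows the hook pointing right (world -x) at (305,207) and the post on the +x side, so the stand axes are roughly the world axes.

```bash
cat > h.py <<'E'
import numpy as np,cv2
from station import *
np.set_printoptions(precision=4,suppress=True)
def ray(c,u,v):
    f=192/np.tan(np.radians(c["fovy"]/2));E=c["extrinsics"]
    d=E[:3,:3]@np.array([(u-c["cx"])/f,-(v-c["cy"])/f,-1]);return E[:3,3],d/np.linalg.norm(d)
def plane(c,u,v,z):
    o,d=ray(c,u,v);return o+d*(z-o[2])/d[2]
def tri(c1,p1,c2,p2):
    o1,d1=ray(c1,*p1);o2,d2=ray(c2,*p2)
    t=np.linalg.lstsq(np.c_[d1,-d2],o2-o1,rcond=None)[0];a,b=o1+t[0]*d1,o2+t[1]*d2
    return (a+b)/2,np.linalg.norm(a-b)
def proj(c,p):
    f=192/np.tan(np.radians(c["fovy"]/2));E=c["extrinsics"];q=E[:3,:3].T@(np.array(p)-E[:3,3])
    return np.array([c["cx"]-f*q[0]/q[2],c["cy"]+f*q[1]/q[2]])
def blob(m,near):
    n,l,st,ce=cv2.connectedComponentsWithStats(m.astype(np.uint8))
    i=1+np.argmin([np.hypot(*(ce[k]-near))+(1e3 if st[k,4]<4 else 0) for k in range(1,n)])
    return l==i,ce[i],st[i]
E
python3 - <<'E'
from h import *
T=read_camera("top");S=read_camera("side")
h=cv2.cvtColor(T["image"],cv2.COLOR_BGR2HSV).astype(int)
H,Sa,V=h[...,0],h[...,1],h[...,2]
def rect(m,z,name,near):
    b,ce,st=blob(m,near);cn=max(cv2.findContours(b.astype(np.uint8),0,1)[0],key=cv2.contourArea)
    r=cv2.boxPoints(cv2.minAreaRect(cn)).astype(float)
    P=np.array([plane(T,*p,z) for p in r]);print(name,ce,st,"\n",r,"\n",P[:,:2],"cen",P.mean(0)[:2],"sides",[np.linalg.norm(P[i]-P[i-1])+.0036 for i in range(4)])
roi=np.zeros(H.shape,bool);roi[180:245,208:300]=1
rect((Sa<40)&(V>180)&roi&(np.arange(512)[None]>212),.009,"tray",(235,216))
roi[:]=0;roi[180:245,330:390]=1
rect((Sa<60)&roi,.008,"standplate",(360,220))
b,ce,_=blob((H<14)&(Sa>110)&(V<190)&roi,(369,222));print("grip top",ce,plane(T,*ce,.202),b.sum())
g,ce,_=blob((H>45)&(H<85)&(Sa>80)&(np.arange(512)[None]>295)&(np.arange(512)[None]<330),(312,211));print("green",ce)
h=cv2.cvtColor(S["image"],cv2.COLOR_BGR2HSV).astype(int)
w=(h[...,0]<16)&(h[...,1]>110);w[:,:285]=0;w[:,305:]=0;w[:130]=0;w[152:]=0
b,ce2,st=blob(w,(294,141));print("grip side",ce2,st)
# hand-read corners from zooms
t=lambda x,y:(205+(x+.5)/4.2-.5,175+(y+.5)/4.2-.5)
s=lambda x,y:(220+(x+.5)/4-.5,125+(y+.5)/4-.5)
for n,tt,ss in [("tankA",(387,85),(122,152)),("tankB",(472,57),(131,185)),("tankC",(525,203),(293,179)),("tankD",(440,228),(279,146)),
 ("trayA",(75,78),(40,492)),("trayB",(213,127),(138,416)),("trayC",(163,267),(291,461)),("trayD",(40,215),(200,543))]:
    print(n,plane(T,*t(*tt),.14 if 'tank' in n else .014),plane(S,*s(*ss),.14 if 'tank' in n else .014))
E
```

```text
tray [231.7454 215.3887] [ 213  180   43   65 1402] 
 [[213. 244.]
 [213. 180.]
 [255. 180.]
 [255. 244.]] 
 [[0.4135 0.2526]
 [0.6427 0.2487]
 [0.639  0.0975]
 [0.4101 0.1028]] cen [0.5263 0.1754] sides [np.float64(0.15347646161480397), np.float64(0.232825921982164), np.float64(0.15483513555828898), np.float64(0.23257137826677568)]
standplate [358.4176 220.1776] [345 203  30  36 850] 
 [[344.2966 236.4414]
 [347.1656 202.0138]
 [374.3104 204.2759]
 [371.4414 238.7035]] 
 [[ 0.4295 -0.2159]
 [ 0.5519 -0.2305]
 [ 0.5415 -0.327 ]
 [ 0.4192 -0.3119]] cen [ 0.4855 -0.2713] sides [np.float64(0.10021126617075134), np.float64(0.12686146874128693), np.float64(0.10067008474495139), np.float64(0.12674239705409532)]
grip top [369.9655 222.1724] [ 0.4788 -0.2655  0.202 ] 29
green [310.9231 208.6923]
grip side [292.8952 141.019 ] [290 133   7  17 105]
tankA [ 0.5743 -0.0417  0.14  ] [ 0.6    -0.1089  0.14  ]
tankB [ 0.5948 -0.1092  0.14  ] [ 0.5781 -0.0331  0.14  ]
tankC [ 0.4791 -0.147   0.14  ] [ 0.4578 -0.0702  0.14  ]
tankD [ 0.4612 -0.0799  0.14  ] [ 0.4777 -0.1478  0.14  ]
trayA [0.594 0.215 0.014] [0.59   0.2274 0.014 ]
trayB [0.5493 0.0983 0.014 ] [0.5465 0.1051 0.014 ]
trayC [0.4318 0.1433 0.014 ] [0.4306 0.1524 0.014 ]
trayD [0.4781 0.2469 0.014 ] [0.4752 0.2723 0.014 ]
```

Tray and tank sizes check out from the top view: the tank measures 70 x 120 with yaw about 0.32, and the tray centre is about (0.513, 0.18). Next I'll refine the grip and bail positions.

Run:
```python
from h import *
T=read_camera("top");S=read_camera("side")
t=lambda x,y:(205+(x+.5)/4.2-.5,175+(y+.5)/4.2-.5)
g=plane(T,*t(696,197),.202);print("grip top-plane",g)
o,d=ray(S,292.9,141.0)
for y in(g[1]+.008,): print("side grip at y",o+d*(y-o[1])/d[1])
print("bail",plane(T,*t(455,154),.081),"green",plane(T,310.9,208.7,.045))
h=cv2.cvtColor(T["image"],cv2.COLOR_BGR2HSV)
print(h[215:229,362:377,0]);print(h[215:229,362:377,2])
im=T["image"].astype(int);print("bail V\n",im[203:216,303:320].min(2))
tk=np.array([.5273,-.0945]);print("tank yaw",np.arctan2(.0380,.1144))
s=read_state();print(s["clock"],s["tcp_pos"])
# predicted slot/hook pixels for consistency
print(proj(S,[.481-.012,-.267,.0475]),proj(T,[.481,-.267,.202]),proj(S,[.481,-.267,.202]))
```

```text
grip top-plane [ 0.4809 -0.2668  0.202 ]
side grip at y [ 0.4795 -0.2588  0.1761]
bail [ 0.5201 -0.0996  0.081 ] green [ 0.53   -0.0964  0.045 ]
[[27 27 30 38 33 30 27 30 33 30 26 17 17 19 19]
 [33 24 23 26 33 30 26 27 33 37 25 17 18 20 19]
 [27 30 33 30 30 33 30 34 30 30 25 17 19 19 20]
 [33 28 27 23 20 23 19 15 16 16 16 17 19 20 20]
 [27 26 19 19 16 16 12 12 11 12 12 16 18 19 19]
 [33 24 17 14 13 14 13 13 12 13 13 16 18 17 18]
 [27 23 17 16 14 17 13 13 12 12 13 16 18 19 20]
 [30 25 16 13 14 15 13 12 13 13 13 16 19 21 20]
 [24 19 16 14 13 15 13 13 12 13 13 16 20 20 20]
 [33 27 14 16 16 15 13 13 13 13 14 16 20 21 20]
 [30 27 25 18 13 15 12 13 12 12 14 17 19 19 20]
 [33 27 26 25 20 23 19 18 18 15 17 18 19 20 20]
 [24 27 30 27 30 27 30 34 38 24 18 19 21 21 20]
 [33 27 33 33 33 30 30 30 38 21 18 20 22 21 21]]
[[162 172 181 188 194 190 167 129 156 171 167 187 225 231 231]
 [156 148 148 162 186 185 153 135 168 178 176 201 230 234 233]
 [181 173 167 171 181 178 156 156 156 154 161 196 231 233 232]
 [189 173 146 148 152 144 138 152 155 151 163 196 234 235 234]
 [177 139 112  95  90  90 110 
[... 947 characters left out ...]
 96 105  95  73]
 [185 159 125 120  97  96 113 114 105 109 114  99  77  86 107 107  72]
 [177 170 115 101 106 108 117 112 100 101 109 111 104 103 125 115  76]
 [163 204 150 118 101 112 118 113  95 111 141 148 155 149 143 116  81]
 [132 194 154 106  91 111 118 126 136 163 188 183 149 110 106 102  95]
 [108 169 175 124  92 111 134 164 186 185 154 132 110  79  75  91 101]
 [ 81 145 193 141  91 106 132 133 129 124  97  98 102  97  80  87 110]
 [ 65 131 199 159 102  97 112 114 108 103  90 101 104 103  80  87 111]
 [ 66 110 174 178 123  96  94 103 114 121 109  98 110 106 108 133 127]]
tank yaw 0.3207012368384286
0.3 [0.224  0.5021 0.256 ]
[294.8936 175.5072] [370.4006 221.4751] [292.9852 133.0142]
```

Call:
move_arm --dr '[[0,0,-0.94],[0,0,-0.94],[0,0,-0.94],[0,0,-0.94]]' --offset '[[0,0,0],[0,0,0],[0,0,0],[0,0,0]]' --jaw '[85,85,85,85]'

```text
clock: 0.63
tcp_pos: [0.2241, 0.5022, 0.2562]
eef_rot: [[-0.993, 0.115, -0.0], [0.115, 0.993, -0.0], [0.0, -0.0, -1.0]]
wrist_force: [0.3, 0.4, -0.5]
width: 0.993
gripper_force: 0.0
```

Call:
move_arm --dr '[[0,0,0],[0,0,0],[0,0,0],[0,0,0],[0,0,0],[0,0,0],[0,0,0],[0,0,0],[0,0,0],[0,0,0],[0,0,0],[0,0,0],[0,0,0],[0,0,0],[0,0,0],[0,0,0],[0,0,0],[0,0,0],[0,0,0]]' --offset '[[-0.454,-0.965,0],[-0.454,-0.965,0],[-0.454,-0.965,0],[-0.454,-0.965,0],[-0.454,-0.965,0],[-0.454,-0.965,0],[-0.454,-0.965,0],[-0.454,-0.965,0],[-0.454,-0.965,0],[-0.454,-0.965,0],[-0.454,-0.965,0],[-0.454,-0.965,0],[-0.454,-0.965,0],[-0.454,-0.965,0],[-0.454,-0.965,0],[-0.454,-0.965,0],[-0.454,-0.965,0],[-0.454,-0.965,0],[-0.454,-0.965,0]]' --jaw '[85,85,85,85,85,85,85,85,85,85,85,85,85,85,85,85,85,85,85]'

```text
clock: 2.22
tcp_pos: [0.352, 0.1167, 0.2564]
eef_rot: [[-0.993, 0.119, 0.0], [0.119, 0.993, 0.0], [-0.0, 0.0, -1.0]]
wrist_force: [0.5, 0.0, -0.0]
width: 0.995
gripper_force: 0.0
```

Call:
move_arm --dr '[[0,0,0],[0,0,0],[0,0,0],[0,0,0],[0,0,0],[0,0,0],[0,0,0],[0,0,0],[0,0,0],[0,0,0],[0,0,0],[0,0,0],[0,0,0],[0,0,0],[0,0,0],[0,0,0],[0,0,0],[0,0,0],[0,0,0],[0,0,0]]' --offset '[[-0.454,-0.965,0],[-0.454,-0.965,0],[-0.454,-0.965,0],[-0.454,-0.965,0],[-0.454,-0.965,0],[-0.454,-0.965,0],[-0.454,-0.965,0],[-0.454,-0.965,0],[-0.454,-0.965,0],[-0.454,-0.965,0],[-0.454,-0.965,0],[-0.454,-0.965,0],[-0.454,-0.965,0],[-0.454,-0.965,0],[-0.454,-0.965,0],[-0.454,-0.965,0],[-0.454,-0.965,0],[-0.454,-0.965,0],[-0.454,-0.965,0],[0,0,0]]' --jaw '[85,85,85,85,85,85,85,85,85,85,85,85,85,85,85,85,85,85,85,85]'

```text
clock: 3.88
tcp_pos: [0.4806, -0.2706, 0.256]
eef_rot: [[-0.993, 0.121, 0.001], [0.121, 0.993, -0.002], [-0.001, -0.002, -1.0]]
wrist_force: [0.3, 0.4, 0.3]
width: 0.995
gripper_force: 0.0
```

Call:
move_arm --dr '[[0,0,0],[0,0,0],[0,0,0],[0,0,0],[0,0,0],[0,0,0],[0,0,0]]' --offset '[[0.05,0.18,0],[0,0,0.75],[0,0,0.75],[0,0,0.75],[0,0,0.75],[0,0,0.75],[0,0,0]]' --jaw '[85,85,85,85,85,85,85]'

```text
clock: 4.47
tcp_pos: [0.4773, -0.2606, 0.1785]
eef_rot: [[-0.993, 0.118, -0.005], [0.118, 0.993, 0.004], [0.005, 0.004, -1.0]]
wrist_force: [-0.2, 1.1, -0.2]
width: 0.996
gripper_force: 0.0
```

Run:
```python
from h import *
S=read_camera("side");T=read_camera("top");s=read_state();print(s["tcp_pos"],s["wrist_force"])
a=cv2.resize(S["image"][90:190,240:340],None,fx=4,fy=4,interpolation=2);b=cv2.resize(T["image"][180:280,320:420],None,fx=4,fy=4,interpolation=2)
cv2.imwrite("pics/g1.png",np.hstack([a,b]))
```

```text
[ 0.4787 -0.262   0.1814] [ 0.2178  0.6479 -0.9091]
```

View pics/g1.png

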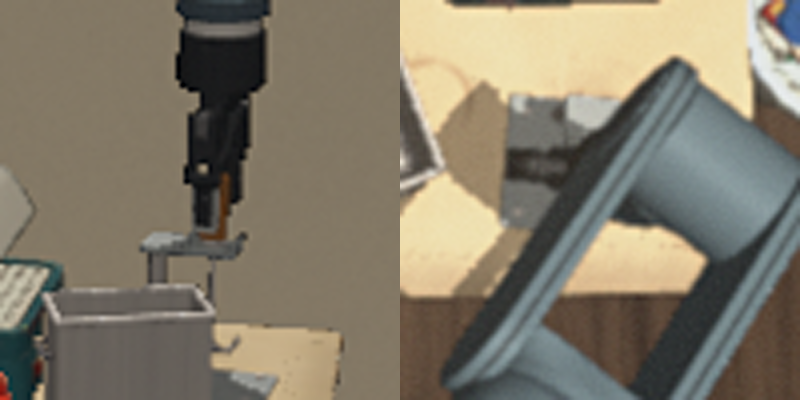

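The fingers straddle the grip: in the side crop the near finger sits at (205,205) and the grip shows at (220,205). I'll wait for the arm to settle and read the state.

Call:
move_arm --dr '[[0,0,0],[0,0,0],[0,0,0]]' --offset '[[0,0,0],[0,0,0],[0,0,0]]' --jaw '[85,85,85]'

```text
clock: 4.82
tcp_pos: [0.4796, -0.2634, 0.1824]
eef_rot: [[-0.993, 0.119, 0.002], [0.119, 0.993, -0.001], [-0.002, -0.001, -1.0]]
wrist_force: [0.1, 0.8, -0.8]
width: 0.993
gripper_force: 0.0
```

Call:
move_arm --dr '[[0,0,0],[0,0,0],[0,0,0],[0,0,0],[0,0,0],[0,0,0],[0,0,0],[0,0,0],[0,0,0],[0,0,0],[0,0,0],[0,0,0]]' --offset '[[0,-0.16,0],[0,0,0],[0,0,0],[0,0,0],[0,0,0],[0,0,0],[0,0,0],[0,0,0],[0,0,0],[0,0,0],[0,0,0],[0,0,0]]' --jaw '[60,40,30,24,20,18,14,10,8,8,8,8]' --squeeze 50

```text
clock: 5.82
tcp_pos: [0.4788, -0.2664, 0.1813]
eef_rot: [[-0.993, 0.119, 0.0], [0.119, 0.993, -0.0], [-0.0, -0.0, -1.0]]
wrist_force: [0.5, -0.9, 0.6]
width: 0.182
gripper_force: 48.6
```

Call:
move_arm --dr '[[0,0,0],[0,0,0],[0,0,0],[0,0,0],[0,0,0],[0,0,0],[0,0,0],[0,0,0],[0,0,0],[0,0,0],[0,0,0],[0,0,0],[0,0,0],[0,0,0],[0,0,0],[0,0,0],[0,0,0]]' --offset '[[0,0,-0.5],[0,0,-0.5],[0,0,0],[0,0,0],[0.7,0,0],[0.7,0,0],[0.7,0,0],[0.7,0,0],[0.7,0,0],[0.5,0,0],[0,0,-1],[0,0,-1],[0,0,-1],[0,0,-1],[0,0,-1],[0,0,-1],[0,0,0]]' --jaw '[8,8,8,8,8,8,8,8,8,8,8,8,8,8,8,8,8]'

```text
clock: 7.23
tcp_pos: [0.4005, -0.2581, 0.3253]
eef_rot: [[-0.993, 0.119, 0.005], [0.119, 0.993, -0.005], [-0.006, -0.005, -1.0]]
wrist_force: [0.2, -0.8, 0.1]
width: 0.178
gripper_force: 48.8
```

Call:
move_arm --dr '[[0,0,-0.917],[0,0,-0.917],[0,0,-0.917],[0,0,-0.917],[0,0,-0.917],[0,0,-0.917],[0,0,0],[0,0,0],[0,0,0],[0,0,0]]' --offset '[[0,0,0],[0,0,0],[0,0,0],[0,0,0],[0,0,0],[0,0,0],[0,0,0],[0,0,0],[0,0,0],[0,0,0]]' --jaw '[8,8,8,8,8,8,8,8,8,8]'

```text
clock: 8.07
tcp_pos: [0.3992, -0.2568, 0.321]
eef_rot: [[-0.949, -0.314, -0.0], [-0.314, 0.949, 0.0], [0.0, 0.0, -1.0]]
wrist_force: [-0.3, -0.7, -0.9]
width: 0.178
gripper_force: 48.8
```

```bash
cat >> h.py <<'E'
def plan(target,yaw=None):
    s=read_state();R=s["eef_rot"];d=np.array(target)-s["tcp_pos"]
    print("tcp",s["tcp_pos"],"units",R.T@d/.02,"clock",s["clock"],"yaw",np.arctan2(-R[0,1],R[1,1]),"w",s["width"],"F",s["wrist_force"])
E
python3 - <<'E'
from h import *
plan((.5599,-.0863,.3213))
S=read_camera("side")
cv2.imwrite("pics/r1.png",cv2.resize(S["image"][60:230,220:340],None,fx=3.5,fy=3.5,interpolation=2))
E
```

```text
tcp [ 0.3992 -0.2568  0.321 ] units [-10.3058   5.5699  -0.0148] clock 8.0667 yaw 0.31966648281822846 w 0.17799418155470736 F [-0.2956 -0.7402 -0.9131]
```

View pics/r1.png

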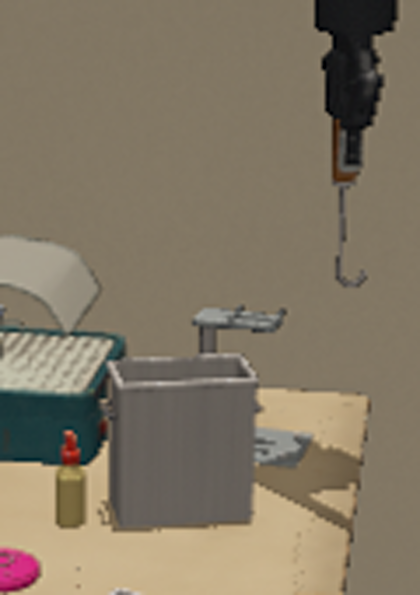

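The rod is held upright, running at zoom (343,185)-(341,255), with the hook pointing right (-x). I'll check its offset from the TCP.

Run:
```python
from h import *
S=read_camera("side");p=read_state()["tcp_pos"]
im=S["image"].astype(int)
for z in(-.02,-.04,-.06,-.08):
    q=proj(S,p+[0,0,-.0413+z]);r=int(round(q[1]))
    row=im[r,308:328].sum(1);w=np.clip(np.median(row)-row,0,None);w[w<40]=0
    u=(w*np.arange(308,328)).sum()/max(w.sum(),1);print(z,q,"meas u",u)
q=proj(S,p+[-.0114,-.004,-.0413-.101]);print("bottom pred",q); print(im[int(q[1])-5:int(q[1])+6,312:326].sum(2))
```

```text
-0.02 [317.7029 118.1011] meas u 317.0
-0.04 [317.3814 123.9864] meas u 317.55026455026456
-0.06 [317.063  129.8144] meas u 317.0
-0.08 [316.7478 135.586 ] meas u 316.0
bottom pred [319.8674 141.4389]
[[346 344 349 322 208 310 349 346 348 348 351 351 345 346]
 [346 346 349 323 211 307 349 343 343 348 330 281 362 347]
 [346 345 350 325 215 315 351 345 346 346 336 270 274 349]
 [346 348 352 315 171 285 303 351 349 365 388 279 197 351]
 [347 349 349 349 299 219 279 267 295 337 335 338 327 349]
 [346 349 346 351 348 303 218 282 275 304 345 348 348 347]
 [346 347 348 351 350 348 329 340 338 339 348 348 349 348]
 [346 347 348 349 347 352 349 349 351 349 348 348 347 351]
 [347 349 347 348 344 348 350 348 349 350 349 349 348 349]
 [350 348 346 348 351 348 349 349 345 346 348 351 350 349]
 [347 346 349 349 352 351 346 346 348 346 346 348 349 349]]
```

Call:
move_arm --dr '[[0,0,0],[0,0,0],[0,0,0],[0,0,0],[0,0,0],[0,0,0],[0,0,0],[0,0,0],[0,0,0],[0,0,0],[0,0,0],[0,0,0],[0,0,0],[0,0,0],[0,0,0],[0,0,0],[0,0,0],[0,0,0]]' --offset '[[-0.859,0.464,0],[-0.859,0.464,0],[-0.859,0.464,0],[-0.859,0.464,0],[-0.859,0.464,0],[-0.859,0.464,0],[-0.859,0.464,0],[-0.859,0.464,0],[-0.859,0.464,0],[-0.859,0.464,0],[-0.859,0.464,0],[-0.859,0.464,0],[0,0,0],[0,0,0],[0,0,0],[0,0,0],[0,0,0],[0,0,0]]' --jaw '[8,8,8,8,8,8,8,8,8,8,8,8,8,8,8,8,8,8]'

```text
clock: 9.67
tcp_pos: [0.5594, -0.0868, 0.3215]
eef_rot: [[-0.949, -0.315, 0.0], [-0.315, 0.949, -0.0], [-0.0, -0.0, -1.0]]
wrist_force: [0.1, -0.2, -1.9]
width: 0.179
gripper_force: 48.8
```

Run:
```python
from h import *
plan((.5599,-.0863,.199))
S=read_camera("side");T=read_camera("top")
a=cv2.resize(S["image"][90:220,220:330],(440,520),interpolation=2);b=cv2.resize(T["image"][175:265,290:350],(347,520),interpolation=2)
cv2.imwrite("pics/e1.png",np.hstack([a,b]))
```

```text
tcp [ 0.5594 -0.0868  0.3215] units [-0.0305  0.0155  6.1247] clock 9.6667 yaw 0.32011990530298956 w 0.17903426524044322 F [ 0.0723 -0.2368 -1.9346]
```

View pics/e1.png

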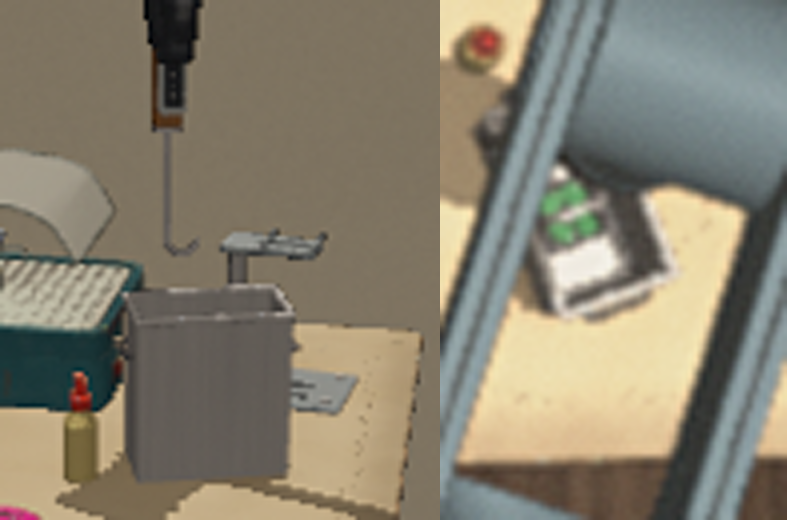

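The side crop shows the hook above the tank opening, with the rod at (168,190) and its tip pointing right. The top crop still shows the bail over the green basket at (572,212). Descending.

Call:
move_arm --dr '[[0,0,0],[0,0,0],[0,0,0],[0,0,0],[0,0,0],[0,0,0],[0,0,0],[0,0,0],[0,0,0],[0,0,0],[0,0,0],[0,0,0],[0,0,0],[0,0,0],[0,0,0]]' --offset '[[-0.03,0.015,0.6],[0,0,0.6],[0,0,0.6],[0,0,0.6],[0,0,0.6],[0,0,0.6],[0,0,0.6],[0,0,0.6],[0,0,0.6],[0,0,0.4],[0,0,0.325],[0,0,0],[0,0,0],[0,0,0],[0,0,0]]' --jaw '[8,8,8,8,8,8,8,8,8,8,8,8,8,8,8]'

```text
clock: 11.02
tcp_pos: [0.5607, -0.0858, 0.1997]
eef_rot: [[-0.949, -0.316, 0.001], [-0.316, 0.949, -0.001], [-0.001, -0.001, -1.0]]
wrist_force: [-0.3, -0.1, -0.6]
width: 0.18
gripper_force: 48.8
```

Call:
move_arm --dr '[[0,0,0],[0,0,0],[0,0,0],[0,0,0],[0,0,0],[0,0,0],[0,0,0],[0,0,0],[0,0,0],[0,0,0]]' --offset '[[0.25,0,0],[0.25,0,0],[0.25,0,0],[0.25,0,0],[0.25,0,0],[0.25,0,0],[0,0,0],[0,0,0],[0,0,0],[0,0,0]]' --jaw '[8,8,8,8,8,8,8,8,8,8]'

```text
clock: 11.85
tcp_pos: [0.532, -0.0952, 0.1989]
eef_rot: [[-0.949, -0.316, 0.0], [-0.316, 0.949, -0.0], [-0.0, -0.0, -1.0]]
wrist_force: [0.4, -0.1, -0.9]
width: 0.183
gripper_force: 48.8
```

Run:
```python
from h import *
plan((.5314,-.0957,.199))
T=read_camera("top")
cv2.imwrite("pics/e2.png",cv2.resize(T["image"][190:240,285:345],(720,600),interpolation=2))
```

```text
tcp [ 0.532  -0.0952  0.1989] units [ 0.0373 -0.016  -0.0067] clock 11.85 yaw 0.3211702314829611 w 0.18347790549131057 F [ 0.3588 -0.0686 -0.8926]
```

View pics/e2.png

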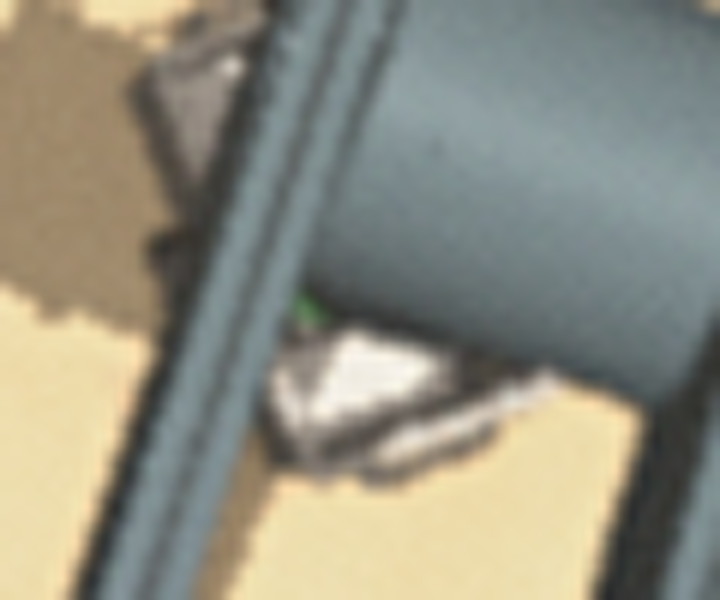

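The arm hides the bail, with only a sliver of green at (310,310), but there is no contact force, so the approach is consistent. Lifting slowly by 24 mm.

Call:
move_arm --dr '[[0,0,0],[0,0,0],[0,0,0],[0,0,0],[0,0,0],[0,0,0],[0,0,0],[0,0,0],[0,0,0],[0,0,0],[0,0,0],[0,0,0]]' --offset '[[0,0,-0.2],[0,0,-0.2],[0,0,-0.2],[0,0,-0.15],[0,0,-0.15],[0,0,-0.15],[0,0,-0.15],[0,0,0],[0,0,0],[0,0,0],[0,0,0],[0,0,0]]' --jaw '[8,8,8,8,8,8,8,8,8,8,8,8]'

```text
clock: 12.9
tcp_pos: [0.5316, -0.0951, 0.2225]
eef_rot: [[-0.949, -0.316, -0.001], [-0.316, 0.949, 0.0], [0.0, 0.0, -1.0]]
wrist_force: [0.5, 0.3, -3.1]
width: 0.181
gripper_force: 48.7
```

Call:
move_arm --dr '[[0,0,0],[0,0,0],[0,0,0]]' --offset '[[0,0,0],[0,0,0],[0,0,0]]' --jaw '[8,8,8]'

```text
clock: 13.15
tcp_pos: [0.5318, -0.0952, 0.2228]
eef_rot: [[-0.949, -0.316, -0.0], [-0.316, 0.949, 0.0], [0.0, 0.0, -1.0]]
wrist_force: [0.6, 0.6, -2.2]
width: 0.175
gripper_force: 48.7
```

The extra ~1.4 N matches the basket's weight. Lifting clear.

Call:
move_arm --dr '[[0,0,0],[0,0,0],[0,0,0],[0,0,0],[0,0,0],[0,0,0],[0,0,0],[0,0,0],[0,0,0],[0,0,0],[0,0,0],[0,0,0],[0,0,0],[0,0,0],[0,0,0],[0,0,0],[0,0,0],[0,0,0],[0,0,0],[0,0,0]]' --offset '[[0,0,-0.2],[0,0,-0.3],[0,0,-0.4],[0,0,-0.5],[0,0,-0.5],[0,0,-0.5],[0,0,-0.5],[0,0,-0.5],[0,0,-0.5],[0,0,-0.5],[0,0,-0.5],[0,0,-0.5],[0,0,-0.5],[0,0,-0.5],[0,0,-0.4],[0,0,-0.3],[0,0,-0.2],[0,0,0],[0,0,0],[0,0,0]]' --jaw '[8,8,8,8,8,8,8,8,8,8,8,8,8,8,8,8,8,8,8,8]'

```text
clock: 14.82
tcp_pos: [0.5316, -0.0951, 0.3682]
eef_rot: [[-0.949, -0.316, -0.001], [-0.316, 0.949, 0.0], [0.001, 0.001, -1.0]]
wrist_force: [0.2, 0.1, -2.3]
width: 0.184
gripper_force: 48.7
```

Run:
```python
from h import *
tb=np.array([.512,.182]);c=np.array([np.cos(.32),np.sin(.32)])*.012
plan((*(tb+c),.368)); print(tb+c)
S=read_camera("side")
cv2.imwrite("pics/l1.png",cv2.resize(S["image"][80:280,210:330],None,fx=3,fy=3,interpolation=2))
```

```text
tcp [ 0.5316 -0.0951  0.3682] units [-4.045  13.4531  0.0155] clock 14.8167 yaw 0.32115907894478307 w 0.184189348537494 F [ 0.1523  0.0558 -2.345 ]
[0.5234 0.1858]
```

View pics/l1.png

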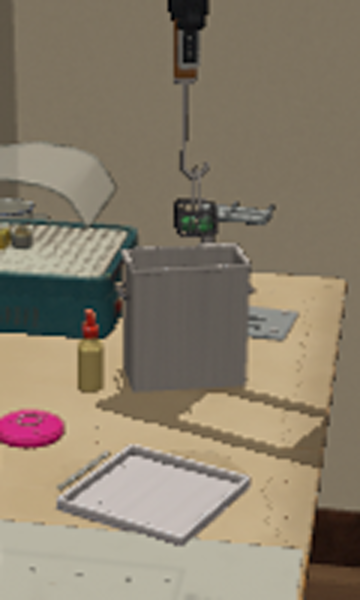

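The basket hangs level on the hook, clear of the tank rim, at zoom (196,217), and the tray centre sits near (153,493). Carrying it over.

Call:
move_arm --dr '[[0,0,0],[0,0,0],[0,0,0],[0,0,0],[0,0,0],[0,0,0],[0,0,0],[0,0,0],[0,0,0],[0,0,0],[0,0,0],[0,0,0],[0,0,0],[0,0,0],[0,0,0],[0,0,0],[0,0,0],[0,0,0]]' --offset '[[-0.06,0.2,0],[-0.12,0.4,0],[-0.18,0.6,0],[-0.222,0.737,0],[-0.222,0.737,0],[-0.222,0.737,0],[-0.222,0.737,0],[-0.222,0.737,0],[-0.222,0.737,0],[-0.222,0.737,0],[-0.222,0.737,0],[-0.222,0.737,0],[-0.222,0.737,0],[-0.222,0.737,0],[-0.222,0.737,0],[-0.222,0.737,0],[-0.222,0.737,0],[-0.222,0.737,0]]' --jaw '[8,8,8,8,8,8,8,8,8,8,8,8,8,8,8,8,8,8]'

```text
clock: 16.37
tcp_pos: [0.5236, 0.1627, 0.3688]
eef_rot: [[-0.949, -0.317, -0.0], [-0.317, 0.949, 0.0], [0.0, 0.0, -1.0]]
wrist_force: [0.1, -0.3, -3.1]
width: 0.184
gripper_force: 48.7
```

Call:
move_arm --dr '[[0,0,0],[0,0,0],[0,0,0],[0,0,0],[0,0,0],[0,0,0],[0,0,0],[0,0,0],[0,0,0],[0,0,0],[0,0,0],[0,0,0]]' --offset '[[-0.18,0.6,0],[-0.12,0.4,0],[-0.06,0.2,0],[0,0,0],[0,0,0],[0,0,0],[0,0,0],[0,0,0],[0,0,0],[0,0,0],[0,0,0],[0,0,0]]' --jaw '[8,8,8,8,8,8,8,8,8,8,8,8]'

```text
clock: 17.37
tcp_pos: [0.5237, 0.1856, 0.3688]
eef_rot: [[-0.949, -0.315, 0.0], [-0.315, 0.949, -0.0], [-0.0, -0.0, -1.0]]
wrist_force: [0.7, -0.1, -1.9]
width: 0.18
gripper_force: 48.8
```

Call:
move_arm --dr '[[0,0,0],[0,0,0],[0,0,0],[0,0,0],[0,0,0],[0,0,0],[0,0,0],[0,0,0],[0,0,0],[0,0,0],[0,0,0],[0,0,0],[0,0,0],[0,0,0],[0,0,0],[0,0,0],[0,0,0],[0,0,0],[0,0,0],[0,0,0]]' --offset '[[0,0,0.2],[0,0,0.4],[0,0,0.5],[0,0,0.5],[0,0,0.5],[0,0,0.5],[0,0,0.5],[0,0,0.5],[0,0,0.5],[0,0,0.5],[0,0,0.5],[0,0,0.5],[0,0,0.5],[0,0,0.4],[0,0,0.3],[0,0,0.2],[0,0,0],[0,0,0],[0,0,0],[0,0,0]]' --jaw '[8,8,8,8,8,8,8,8,8,8,8,8,8,8,8,8,8,8,8,8]'

```text
clock: 19.03
tcp_pos: [0.5241, 0.1858, 0.2295]
eef_rot: [[-0.949, -0.316, 0.001], [-0.316, 0.949, 0.0], [-0.001, -0.0, -1.0]]
wrist_force: [-0.8, -0.1, -2.1]
width: 0.18
gripper_force: 48.8
```

Run:
```python
from h import *
S=read_camera("side");T=read_camera("top");p=read_state()["tcp_pos"];print(p)
h=cv2.cvtColor(S["image"],cv2.COLOR_BGR2HSV).astype(int)
m=(h[...,0]>45)&(h[...,0]<85)&(h[...,1]>80);m[:,:225]=0;m[:,300:]=0;m[:190]=0;m[265:]=0
b=cv2.morphologyEx(m.astype(np.uint8),3,np.ones((5,5)));_,ce,st=blob(b>0,(262,235));print("green side",ce,st)
c=np.array([np.cos(.32),np.sin(.32)])*.012
print("pred",proj(S,[p[0]-c[0],p[1]-c[1],p[2]-.1998+.015]),"tray c",proj(S,[.512,.182,.004]))
```

```text
[0.524  0.1858 0.2293]
green side [261.6379 234.931 ] [256 232  12   7  58]
pred [261.2406 232.2512] tray c [261.3377 245.4999]
```

Call:
move_arm --dr '[[0,0,0],[0,0,0],[0,0,0],[0,0,0],[0,0,0],[0,0,0],[0,0,0],[0,0,0],[0,0,0],[0,0,0],[0,0,0],[0,0,0],[0,0,0]]' --offset '[[0,0,0.2],[0,0,0.2],[0,0,0.2],[0,0,0.15],[0,0,0.15],[0,0,0.15],[0,0,0.15],[0,0,0.15],[0,0,0.15],[0,0,0],[0,0,0],[0,0,0],[0,0,0]]' --jaw '[8,8,8,8,8,8,8,8,8,8,8,8,8]'

```text
clock: 20.22
tcp_pos: [0.5239, 0.1858, 0.1991]
eef_rot: [[-0.949, -0.316, 0.001], [-0.316, 0.949, 0.0], [-0.001, -0.0, -1.0]]
wrist_force: [-0.5, 0.1, -1.7]
width: 0.181
gripper_force: 48.9
```

Call:
move_arm --dr '[[0,0,0],[0,0,0],[0,0,0],[0,0,0],[0,0,0],[0,0,0],[0,0,0],[0,0,0],[0,0,0],[0,0,0]]' --offset '[[0,0,0.15],[0,0,0.15],[0,0,0.15],[0,0,0.1],[0,0,0],[0,0,0],[0,0,0],[0,0,0],[0,0,0],[0,0,0]]' --jaw '[8,8,8,8,8,8,8,8,8,8]'

```text
clock: 21.05
tcp_pos: [0.5238, 0.1858, 0.1879]
eef_rot: [[-0.949, -0.316, 0.0], [-0.316, 0.949, 0.0], [-0.0, -0.0, -1.0]]
wrist_force: [0.5, 0.7, -0.2]
width: 0.18
gripper_force: 48.9
```

Call:
move_arm --dr '[[0,0,0],[0,0,0],[0,0,0],[0,0,0],[0,0,0],[0,0,0],[0,0,0],[0,0,0],[0,0,0],[0,0,0],[0,0,0]]' --offset '[[-0.2,0,0],[-0.2,0,0],[-0.2,0,0],[-0.2,0,0],[-0.2,0,0],[-0.2,0,0],[-0.2,0,0],[-0.2,0,0],[0,0,0],[0,0,0],[0,0,0]]' --jaw '[8,8,8,8,8,8,8,8,8,8,8]'

```text
clock: 21.97
tcp_pos: [0.5539, 0.1958, 0.1877]
eef_rot: [[-0.949, -0.316, -0.0], [-0.316, 0.949, -0.0], [0.0, 0.0, -1.0]]
wrist_force: [-0.2, 0.9, -1.0]
width: 0.18
gripper_force: 48.9
```

Run:
```python
from h import *
plan((.3993,-.2568,.3213))
S=read_camera("side")
cv2.imwrite("pics/d1.png",cv2.resize(S["image"][165:275,210:330],(720,600),interpolation=2))
```

```text
tcp [0.5539 0.1958 0.1877] units [ 14.482  -19.0335  -6.6743] clock 21.9667 yaw 0.32121618676189945 w 0.18028761952199313 F [-0.1925  0.9335 -0.9563]
```

View pics/d1.png

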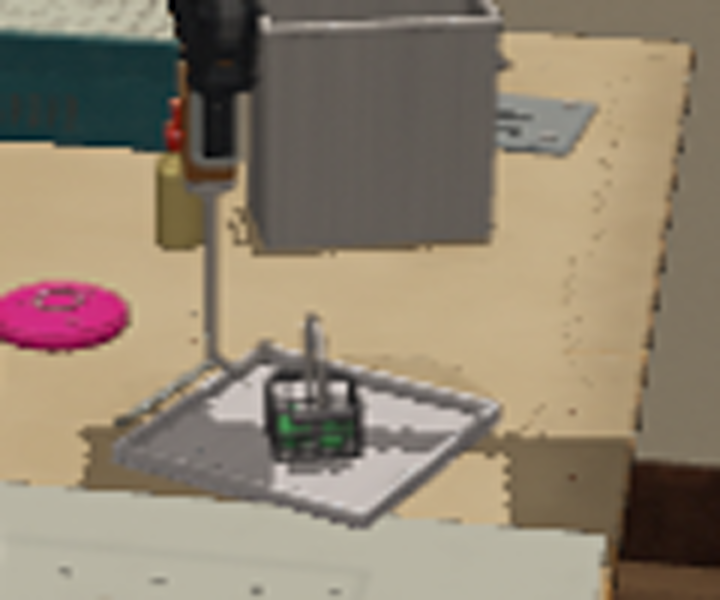

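The basket stands upright in the middle of the tray at (313,415). The hook is clear of the bail, with the rod at (212,280). Lifting straight up, then heading back to the stand.

Call:
move_arm --dr '[[0,0,0],[0,0,0],[0,0,0],[0,0,0],[0,0,0],[0,0,0],[0,0,0],[0,0,0],[0,0,0],[0,0,0],[0,0,0]]' --offset '[[0,0,-0.3],[0,0,-0.5],[0,0,-0.734],[0,0,-0.734],[0,0,-0.734],[0,0,-0.734],[0,0,-0.734],[0,0,-0.734],[0,0,-0.734],[0,0,-0.734],[0,0,0]]' --jaw '[8,8,8,8,8,8,8,8,8,8,8]'

```text
clock: 22.93
tcp_pos: [0.5553, 0.1961, 0.3259]
eef_rot: [[-0.949, -0.316, 0.007], [-0.316, 0.949, 0.001], [-0.007, -0.001, -1.0]]
wrist_force: [0.0, 0.6, -1.0]
width: 0.179
gripper_force: 48.9
```

Call:
move_arm --dr '[[0,0,0],[0,0,0],[0,0,0],[0,0,0],[0,0,0],[0,0,0],[0,0,0],[0,0,0],[0,0,0],[0,0,0],[0,0,0]]' --offset '[[0.658,-0.865,0],[0.658,-0.865,0],[0.658,-0.865,0],[0.658,-0.865,0],[0.658,-0.865,0],[0.658,-0.865,0],[0.658,-0.865,0],[0.658,-0.865,0],[0.658,-0.865,0],[0.658,-0.865,0],[0.658,-0.865,0]]' --jaw '[8,8,8,8,8,8,8,8,8,8,8]'

```text
clock: 23.85
tcp_pos: [0.476, -0.0312, 0.3212]
eef_rot: [[-0.949, -0.316, 0.0], [-0.316, 0.949, -0.0], [-0.0, -0.0, -1.0]]
wrist_force: [1.0, -0.2, -0.0]
width: 0.181
gripper_force: 49.0
```

Call:
move_arm --dr '[[0,0,0],[0,0,0],[0,0,0],[0,0,0],[0,0,0],[0,0,0],[0,0,0],[0,0,0],[0,0,0],[0,0,0],[0,0,0],[0,0,0.917],[0,0,0.917],[0,0,0.917],[0,0,0.917],[0,0,0.917],[0,0,0.917],[0,0,0],[0,0,0],[0,0,0]]' --offset '[[0.658,-0.865,0],[0.658,-0.865,0],[0.658,-0.865,0],[0.658,-0.865,0],[0.658,-0.865,0],[0.658,-0.865,0],[0.658,-0.865,0],[0.658,-0.865,0],[0.658,-0.865,0],[0.658,-0.865,0],[0.658,-0.865,0],[0,0,0],[0,0,0],[0,0,0],[0,0,0],[0,0,0],[0,0,0],[0,0,0],[0,0,0],[0,0,0]]' --jaw '[8,8,8,8,8,8,8,8,8,8,8,8,8,8,8,8,8,8,8,8]'

```text
clock: 25.52
tcp_pos: [0.3994, -0.2565, 0.3212]
eef_rot: [[-0.993, 0.117, 0.0], [0.117, 0.993, 0.0], [-0.0, 0.0, -1.0]]
wrist_force: [-0.7, -0.2, -0.8]
width: 0.181
gripper_force: 49.0
```

Run:
```python
from h import *
plan((.4788-.0794,-.2664+.0095,.2013))
S=read_camera("side");p=read_state()["tcp_pos"];im=S["image"].astype(int)
for z in(-.02,-.04,-.06,-.08):
    q=proj(S,p+[0,0,-.0413+z]);r=int(round(q[1]))
    row=im[r,308:328].sum(1);w=np.clip(np.median(row)-row,0,None);w[w<40]=0
    print(z,q,"meas u",(w*np.arange(308,328)).sum()/max(w.sum(),1))
q=proj(S,p+[-.012,0,-.0413-.101]);print(q,im[int(q[1])-4:int(q[1])+4,312:326].sum(2))
h=cv2.cvtColor(S["image"],cv2.COLOR_BGR2HSV).astype(int)
m=(h[...,0]>45)&(h[...,0]<85)&(h[...,1]>80);m[:,:225]=0;m[:,300:]=0;m[:190]=0;m[265:]=0
b=cv2.morphologyEx(m.astype(np.uint8),3,np.ones((5,5)));print("green",blob(b>0,(262,235))[1:],"expected for tray centre",proj(S,[.512,.182,.019]))
```

```text
tcp [ 0.3994 -0.2565  0.3212] units [-0.0029 -0.018   5.9954] clock 25.5167 yaw -0.11688718645883836 w 0.18067154677007913 F [-0.6975 -0.1955 -0.8212]
-0.02 [317.6587 118.1062] meas u 317.23756906077347
-0.04 [317.3374 123.9925] meas u 317.55913978494624
-0.06 [317.0192 129.8215] meas u 317.0
-0.08 [316.7041 135.5941] meas u 316.0
[319.9361 141.781 ] [[346 346 349 323 209 305 350 344 346 348 355 354 347 347]
 [345 346 351 325 214 310 354 349 346 347 327 255 334 347]
 [346 348 351 318 192 302 252 351 350 349 333 273 310 347]
 [347 349 351 348 303 237 292 277 355 344 304 287 342 349]
 [346 347 349 354 348 307 232 307 329 310 290 341 349 347]
 [346 346 348 351 350 349 332 347 312 211 342 352 349 348]
 [346 347 348 349 350 352 349 351 346 329 349 351 352 351]
 [347 349 347 349 347 349 348 348 350 351 350 350 350 352]]
green (array([261.6429, 243.8333]), array([256, 241,  13,   6,  42], dtype=int32)) expected for tray centre [261.3803 240.6378]
```

Call:
move_arm --dr '[[0,0,0.03],[0,0,0],[0,0,0],[0,0,0],[0,0,0],[0,0,0],[0,0,0],[0,0,0],[0,0,0],[0,0,0],[0,0,0],[0,0,0]]' --offset '[[0,-0.018,0.4],[0,0,0.7],[0,0,0.7],[0,0,0.7],[0,0,0.7],[0,0,0.7],[0,0,0.7],[0,0,0.7],[0,0,0.7],[0,0,0],[0,0,0],[0,0,0]]' --jaw '[8,8,8,8,8,8,8,8,8,8,8,8]'

```text
clock: 26.57
tcp_pos: [0.3997, -0.2573, 0.2017]
eef_rot: [[-0.993, 0.121, 0.0], [0.121, 0.993, -0.0], [-0.0, -0.0, -1.0]]
wrist_force: [0.5, -0.6, -0.8]
width: 0.184
gripper_force: 49.0
```

Call:
move_arm --dr '[[0,0,0],[0,0,0],[0,0,0],[0,0,0],[0,0,0],[0,0,0],[0,0,0],[0,0,0],[0,0,0],[0,0,0],[0,0,0],[0,0,0],[0,0,0],[0,0,0],[0,0,0]]' --offset '[[-0.4,0,0],[-0.4,0,0],[-0.4,0,0],[-0.4,0,0],[-0.4,0,0],[-0.4,0,0],[-0.4,0,0],[-0.4,0,0],[-0.4,0,0],[-0.4,0,0],[0,0,0],[0,0,0],[0,0,0],[0,0,0],[0,0,0]]' --jaw '[8,8,8,8,8,8,8,8,8,8,8,8,8,8,8]'

```text
clock: 27.82
tcp_pos: [0.4785, -0.2667, 0.2013]
eef_rot: [[-0.993, 0.121, -0.0], [0.121, 0.993, 0.0], [0.0, 0.0, -1.0]]
wrist_force: [-0.2, -0.0, -1.0]
width: 0.185
gripper_force: 49.0
```

Run:
```python
from h import *
plan((.4788,-.2664,.1813))
```

```text
tcp [ 0.4785 -0.2667  0.2013] units [-0.0136  0.015   0.9995] clock 27.8167 yaw -0.12164139310346667 w 0.18478352992202288 F [-0.1882 -0.0243 -1.0011]
```

Call:
move_arm --dr '[[0,0,0],[0,0,0],[0,0,0],[0,0,0],[0,0,0],[0,0,0],[0,0,0],[0,0,0],[0,0,0],[0,0,0]]' --offset '[[-0.01,0.01,0.2],[0,0,0.2],[0,0,0.2],[0,0,0.2],[0,0,0.15],[0,0,0.05],[0,0,0],[0,0,0],[0,0,0],[0,0,0]]' --jaw '[8,8,8,8,8,8,8,8,8,8]'

```text
clock: 28.65
tcp_pos: [0.4789, -0.2664, 0.1813]
eef_rot: [[-0.993, 0.121, -0.0], [0.121, 0.993, 0.0], [0.0, 0.0, -1.0]]
wrist_force: [-1.9, 1.3, 2.4]
width: 0.184
gripper_force: 49.4
```

Call:
move_arm --dr '[[0,0,0],[0,0,0],[0,0,0],[0,0,0],[0,0,0],[0,0,0],[0,0,0],[0,0,0],[0,0,0],[0,0,0],[0,0,0],[0,0,0],[0,0,0]]' --offset '[[0,0,0],[0,0,0],[0,0,0],[0,0,0],[0,0,0],[0,0,0],[0,0,0],[0,0,0],[0,0,0],[0,0,0],[0,0,0],[0,0,0],[0,0,0]]' --jaw '[16,18,21,25,30,35,40,50,60,70,80,80,80]'

```text
clock: 29.73
tcp_pos: [0.4791, -0.2665, 0.1813]
eef_rot: [[-0.993, 0.121, -0.0], [0.121, 0.993, -0.0], [0.0, -0.0, -1.0]]
wrist_force: [-0.4, 0.3, -0.5]
width: 0.937
gripper_force: 0.0
```

Run:
```python
from h import *
plan((.4788,-.2664,.2813))
```

```text
tcp [ 0.4791 -0.2665  0.1813] units [ 0.0136  0.0051 -5.0021] clock 29.7333 yaw -0.1213918445785375 w 0.9365535286521308 F [-0.3878  0.2653 -0.4685]
```

Call:
move_arm --dr '[[0,0,0],[0,0,0],[0,0,0],[0,0,0],[0,0,0],[0,0,0],[0,0,0],[0,0,0],[0,0,0],[0,0,0],[0,0,0],[0,0,0],[0,0,0],[0,0,0]]' --offset '[[0,0,-0.2],[0,0,-0.4],[0,0,-0.6],[0,0,-0.8],[0,0,-0.8],[0,0,-0.8],[0,0,-0.8],[0,0,-0.8],[0,0,-0.8],[0,0,0],[0,0,0],[0,0,0],[0,0,0],[0,0,0]]' --jaw '[80,80,80,80,80,80,80,80,80,80,80,80,80,80]'

```text
clock: 30.9
tcp_pos: [0.4787, -0.2662, 0.3001]
eef_rot: [[-0.993, 0.121, -0.002], [0.121, 0.993, 0.001], [0.002, 0.001, -1.0]]
wrist_force: [-0.5, 0.6, 0.6]
width: 0.937
gripper_force: 0.0
```

Run:
```python
from h import *
S=read_camera("side");a=cv2.imread("pics/side0.png").astype(int);b=S["image"].astype(int)
h=cv2.cvtColor(S["image"],cv2.COLOR_BGR2HSV).astype(int)
w=(h[...,0]<16)&(h[...,1]>110);w[:,:285]=0;w[:,305:]=0;w[:130]=0;w[152:]=0
print("grip now",blob(w,(294,141))[1:],"was [292.9 141.0] 290 133 7 17 105")
print("hook-region diff",abs(a-b)[150:185,288:306].max(2).max(), "n>40:",(abs(a-b)[133:185,285:306].max(2)>40).sum())
d=(abs(a-b).max(2)>60).astype(np.uint8);n,l,st,ce=cv2.connectedComponentsWithStats(d)
print([tuple(x) for x in st[1:] if x[4]>15])
m=(h[...,0]>45)&(h[...,0]<85)&(h[...,1]>80);m[:,:225]=0;m[:,300:]=0;m[:190]=0;m[265:]=0
q=cv2.morphologyEx(m.astype(np.uint8),3,np.ones((5,5)));print("green",blob(q>0,(262,243))[1:])
print(read_state()["tcp_pos"],read_state()["clock"])
```

```text
grip now (array([292.6735, 141.3776]), array([290, 134,   7,  16,  98], dtype=int32)) was [292.9 141.0] 290 133 7 17 105
hook-region diff 67 n>40: 40
[(np.int32(275), np.int32(0), np.int32(94), np.int32(58), np.int32(1892)), (np.int32(378), np.int32(0), np.int32(7), np.int32(8), np.int32(28)), (np.int32(384), np.int32(0), np.int32(30), np.int32(11), np.int32(223)), (np.int32(435), np.int32(0), np.int32(64), np.int32(63), np.int32(2742)), (np.int32(507), np.int32(1), np.int32(5), np.int32(18), np.int32(30)), (np.int32(365), np.int32(16), np.int32(9), np.int32(39), np.int32(206)), (np.int32(374), np.int32(56), np.int32(12), np.int32(64), np.int32(437)), (np.int32(285), np.int32(59), np.int32(23), np.int32(53), np.int32(772)), (np.int32(428), np.int32(65), np.int32(14), np.int32(72), np.int32(342)), (np.int32(422), np.int32(138), np.int32(5), np.int32(6), np.int32(17)), (np.int32(376), np.int32(140), np.int32(7), np.int32(32), np.int32(135)), (np.int32(388), np.int32(140), np.int32(30), np.int32(8), np.int32(167)), (np.int32(445), np.int32(143), np.int32(17), np.int32(17), np.int32(153)
[... 307 characters left out ...]
t32(483), np.int32(170), np.int32(9), np.int32(18), np.int32(84)), (np.int32(371), np.int32(180), np.int32(36), np.int32(58), np.int32(936)), (np.int32(297), np.int32(188), np.int32(8), np.int32(4), np.int32(17)), (np.int32(305), np.int32(191), np.int32(16), np.int32(9), np.int32(39)), (np.int32(293), np.int32(203), np.int32(27), np.int32(14), np.int32(95)), (np.int32(394), np.int32(230), np.int32(56), np.int32(30), np.int32(682)), (np.int32(254), np.int32(232), np.int32(17), np.int32(20), np.int32(245)), (np.int32(462), np.int32(242), np.int32(50), np.int32(25), np.int32(510))]
green (array([261.4667, 243.6   ]), array([256, 241,  11,   6,  30], dtype=int32))
[ 0.4788 -0.2663  0.3002] 30.95
```

The rod is back within about 0.4 px of where it started. The basket is in the tray, no bystander has shifted in the image, and the gripper is clear.

```bash
python3 -c "
from station import close_job;print(close_job())"
```

```text
the job is handed in; nothing more can be done
None
```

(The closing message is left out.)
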